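# Clear the flux pot off the board and clip the hold-down bar shut

## Robot

A 6-joint arm with a two-finger parallel gripper is mounted at the origin on the work surface. World frame = base frame: x ahead of the robot, y to its left, z up, the work surface at z = 0. Lengths are in m, angles in rad, forces in N, time in s.
With the tool pointing down it reaches from about 0.25 to 0.775 m from the base axis. Payload 4 kg.
Tool frame: the origin (TCP) lies at the very end of the fingers, on their centre line; the grasp point (between the pads) lies 19 mm behind it; z points along the fingers, y is the line along which they close (so a half turn about z gives the same grasp; the last joint's range is limited). The gripper opens to 94 mm and grips with 3 to 60 N. Pads are 16 mm wide; open, the fingers measure 119 mm over their backs; the gripper's body (75 mm by 177 mm) begins 78 mm behind the grasp point.
Start: joints at [1.173, 0.087, 1.371, -0, 1.684, -0.103], TCP at [0.16, 0.526, 0.206] pointing down, gripper open.
Joint ranges: [-3.1, 3.1], [-0.76, 2.03], [0.27, 2.55], [-1.08, 4.22], [0.17, 2.65], [-2.57, 2.57]. Speed limits (rad/s): [2.79, 2.79, 3.14, 3.14, 3.14, 3.14].

## Interface

Orientations are given as [roll, pitch, yaw] about the fixed x, y, z axes, in that order (R = Rz(yaw) Ry(pitch) Rx(roll)).
In Python, from bench import robot gives the robot as it stands. The module is installed in compiled form; this text tells all that it offers.
- The arm moves only by the tool move_arm, never from a script. Its argument "deltas" is one flat list of numbers, 7 for each row, row after row: the turn, a rotation vector about the tool's x, y, z in rad, then the shift along the tool's x, y, z in cm, then the closure, from -1 (fully open) to 1 (shut). A call has 1 to 8 rows; each row is the pose to reach, as a shift and turn from the pose commanded when the call began, along the tool's axes at that moment; what a row does not reach only later rows make up. A row lasts 1/10 s, in which the tool goes at most 50 mm and 8.59 degrees, less where a joint would pass 70% of its speed; a pose out of reach is approached as far as the arm can. A call with a gripper value outside its range is refused whole. The fingers move at their own pace and stop on an object; the grip force is fixed at half the most. Time passes only in rows, so rows that repeat a pose let the fingers close. It gives the time, the measured TCP pose, the force, the opening and the grip force at its end, in the units of the state.
- robot.get_obs(): the state, without advancing time (a new reading comes with each control period).
- robot.snapshot(name): name is "scene" or "top"; returns a dict with "image" (400x640x3 uint8, red, green, blue), "depth" (400x640 float32, m along the optical axis (not along the pixel's ray), 0 where there is no reading), "fov_y" (degrees; the focal length in pixels is half the picture's height over the tangent of half this angle, whatever the lens; pixels are square), "cx", "cy" (the principal point, pixels), "origin" and "orientation" of the camera in the world. Camera axes: x right, y up, looking along -z (the intrinsics and any distortion apply to the point x, -y, -z); pixel columns grow to the right and rows downward; lengths in m; the calibration is good to about 2 mm. A picture is of the moment at which its call begins.
- robot.close_job(): hands the job in; it is judged then, once.
The state is a dict: "time": time; "joint_positions": joint angles; "qvel": joint speeds; "joint_torque": joint torques, N m; "tool_pos": TCP position; "ee_rot": TCP orientation; "wrist_force": force on the tool from outside, world axes, zero at the start; "wrist_torque": the same for the moment, N m; "width": finger opening in m; "finger_force": force on a finger pad.
Only numpy, scipy, OpenCV 4.12 (cv2) and the standard library are available. Lean on these libraries where they do the work, as an engineer would, in place of code of your own. Each camera call takes 0.05 s, during which the arm holds its last target. There are 200 camera calls.

## Task

Someone left the flux pot standing on the circuit board in the board holder. Lift it off by its handle and set it down gently (not dropped), upright and wholly on the round cork mat; then swing the open hold-down bar over the board and press its end down until the sprung jaw snaps under the catch pin. Leave everything else on the bench where it is.

Things in the scene. Friction and masses are not known exactly. Their poses are not given: they have to be found in the camera images.
- holder: Board holder screwed to the bench: grey base plate 120 (x) by 270 (y) by 12 mm high, with a raised bed whose green circuit board (92 by 136 mm) has its top 30 mm above the base's underside. Origin: centre of the underside; z up. Its hold-down bar is hinged at the +y end and closes towards the -y end, lying along y in the plane x = 0.
- bar_hinge (a point): Point on the hinge axis of the hold-down bar (axis parallel to the holder's x), at holder (0, +105, 62) mm. The two steel cheeks beside it reach z = 74 mm.
- bar (a joint): Angle of the hold-down bar, rad: 0 = closed, level over the board; 1.57 = upright; starts at 1.55 to 1.9 (leaning away from the board). Stiff hinge: it stays where left; 1.5 to 3 N at its end moves it. Aluminium, 24 mm wide, 12 mm thick, end 198 mm from the hinge. The jaw meets the pin at about 0.1; from there 10 to 15 N at the pad snap it home.
- press_pad (a point): Centre of the outer face of the black 40 by 40 mm press pad near the bar's end, 175 mm along the bar from the hinge and 9 mm out from the bar's centre plane. The face looks up when the bar is closed (then at holder (0, -70, 71) mm) and to holder +y when the bar is upright.
- jaw (a joint): Angle of the sprung outer jaw, rad: 0 = at rest, hanging square to the bar; grows as it is forced outwards (about 0.2 while its tooth rides over the pin, 0 again once it has snapped under it). The jaw, 22 mm wide steel, hangs from the bar's end 212 mm from the hinge and reaches 47 mm below the bar's centre plane.
- catch_pin (a point): Centre of the fixed steel catch pin, 8 mm thick, lying along the holder's x between two small posts, at holder (0, -95, 40) mm. The posts' tops are at z = 48 mm.
- pot: Closed steel flux pot, 62 mm across, 50 mm high to the top of its lid, with a fixed arched handle above that (overall 92 mm), about 0.22 kg. Origin: centre of its underside; z up. The handle arch lies along the pot's x. It starts standing on the circuit board.
- pot_grip (a point): Centre of the pot's black handle grip, 85 mm above the pot's underside: a bar 40 mm long (pot x), 12 mm thick (pot y), 14 mm high; 28 mm of clear space below it.
- mat: Round cork mat, 96 mm across and 5 mm thick, fixed to the bench. Origin: centre of its underside.
- reel: Solder reel standing on end, 60 mm across, 55 mm high, near the mat; must not be moved. Origin: centre of its underside.
- reel_big: Larger solder reel standing on end, 72 mm across, 62 mm high; must not be moved. Origin: centre of its underside.
- bottle: White plastic bottle, 44 mm across, 110 mm high; must not be moved. Origin: centre of its underside.
- screwdriver: Screwdriver lying on the bench; must not be moved. Origin: under its middle.
- saw: Junior hacksaw lying flat, about 230 by 90 mm, 12 mm high; must not be moved. Origin: underside, at the middle of its length, 20 mm from the blade.
There are look-alikes about, which are no part of the job. What is shaped like the pot but purple or yellow is not meant.

How it is judged:
By the outcome, as a careful person would: the job done as asked, in the order asked, and still so for the second after the job is handed in, with the robot touching nothing.
It also fails if it takes over 56 s, if anything falls off the work surface, if the arm or the gripper's body presses on something with over 40 N, if the wrist force passes 120 N, or if a joint passes its speed limit or range.

## Working session

There is one attempt and no reset: what is moved stays moved. The work goes in short steps, Python scripts to look and compute and a tool call to move; the robot and the scene stay as the last step left them, time stands still between calls to the robot, and variables do not carry over. Pictures are saved under pics/ and viewed, at most 10 in all, crops included, and the job is handed in when it is done.

Besides the shell and the picture viewer there is one more tool, called after "Request:" as name(argument=value, ...), one argument or row to a line, values as JSON. move_arm: Moves the arm, as the interface text tells. Its arguments: {"type":"object","properties":{"deltas":{"type":"array","items":{"type":"number"}}},"required":["deltas"]}

```bash
mkdir -p pics
cat > h.py <<'E'
import numpy as np, cv2, pickle
from scipy.spatial.transform import Rotation as R
def rot(o):
    o=np.array(o,float)
    if o.shape==(3,3): return o
    return R.from_euler('xyz',o).as_matrix() if o.size==3 else R.from_quat(o).as_matrix()
def snap(robot,n,f):
    s=robot.snapshot(n); cv2.imwrite(f'pics/{f}.png',s['image'][:,:,::-1]); pickle.dump(s,open(f'{f}.pkl','wb')); return s
def load(f): return pickle.load(open(f'{f}.pkl','rb'))
def foc(s): return s['image'].shape[0]/2/np.tan(np.radians(s['fov_y'])/2)
def ray(s,u,v):
    d=np.stack([(np.asarray(u,float)-s['cx'])/foc(s),-(np.asarray(v,float)-s['cy'])/foc(s),-np.ones(np.shape(u))],-1)
    return d@rot(s['orientation']).T
def onplane(s,u,v,z):
    d=ray(s,u,v);o=np.array(s['origin']); return o+d*((z-o[2])/d[...,2])[...,None]
def cloud(s):
    v,u=np.mgrid[:400,:640]; return np.array(s['origin'])+ray(s,u,v)*s['depth'][...,None]
E
python3 - <<'E'
from h import *
from bench import robot
for n in('scene','top'):
    s=snap(robot,n,n+'0'); print({k:(v if np.size(v)<20 else np.shape(v)) for k,v in s.items()})
print(robot.get_obs())
E
```

```text
{'image': (400, 640, 3), 'depth': (400, 640), 'fov_y': 57.798000774866296, 'cx': 318.87105419938, 'cy': 198.79786097972055, 'origin': array([1.52348173, 0.19194089, 0.73979134]), 'orientation': array([ 0.99420862, -0.02231352,  1.7894589 ])}
{'image': (400, 640, 3), 'depth': (400, 640), 'fov_y': 46.42385798245395, 'cx': 316.57147888748267, 'cy': 203.68101701260855, 'origin': array([ 0.43221046, -0.01853145,  1.37172875]), 'orientation': array([ 0.09056183, -0.00308375, -1.60063118])}
{'time': 0.1, 'joint_positions': array([ 1.17290416e+00,  8.78706315e-02,  1.37204793e+00, -4.90163021e-05,
        1.68359313e+00, -1.03123135e-01]), 'qvel': array([ 0.00203185, -0.00281956, -0.00333954,  0.00073566, -0.0026583 ,
        0.00099223]), 'joint_torque': array([ 1.81104890e-03, -3.41250515e+01, -3.03302479e+01,  7.20014283e-02,
        3.05209262e-02, -1.08559800e-04]), 'tool_pos': array([0.15963319, 0.52582743, 0.20445493]), 'ee_rot': array([-3.13967880e+00, -1.49090072e-04,  2.84681801e+00]), 'wrist_force': array([-0.70391139, -0.47350103, -0.4924736 ]), 'wrist_torque': array([-0.00275265,  0.03735065,  0.01102404]), 'finger_force': 0.0, 'width': 0.09402200463427117}
```

View pics/scene0.png

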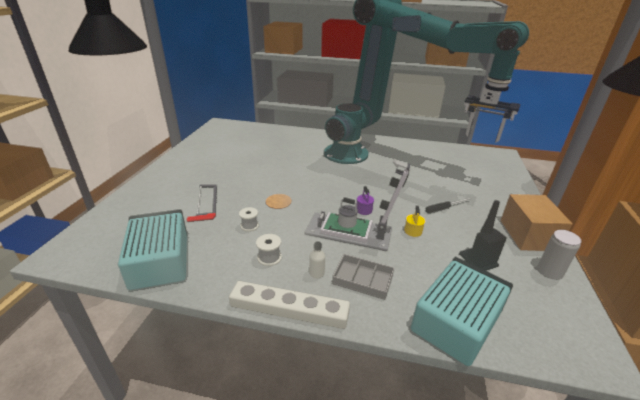

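View pics/top0.png

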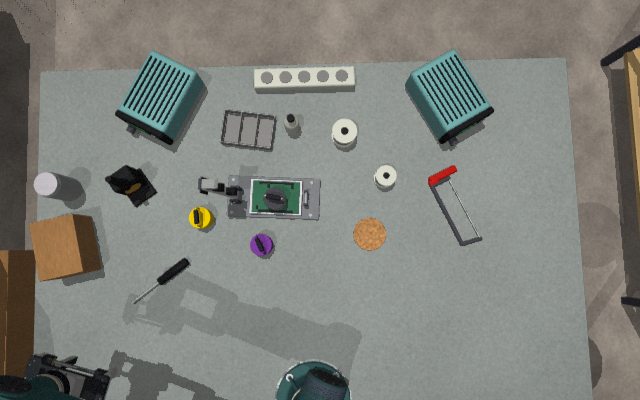

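Scene and top views agree. Pot-like things: the grey steel pot on the board (top 276,199; scene 348,215), the purple one (top 261,245) and the yellow one (top 201,217). I choose the grey one. The mat is at top (370,234), the holder at about (275,198), and its open bar leans left (+y) to (212,186).

```bash
cat > m.py <<'E'
from h import *
t=load('top0');s=load('scene0')
im=cv2.cvtColor(t['image'],cv2.COLOR_RGB2HSV);P=cloud(t);Q=cloud(s)
def blob(mask,c):
    n,l,st,ce=cv2.connectedComponentsWithStats(mask.astype(np.uint8)); d=np.hypot(*(ce[1:]-c).T)+1e3*(st[1:,4]<30); i=d.argmin()+1; return l==i,ce[i]
hsv=im
m,c=blob((hsv[...,0]<20)&(hsv[...,1]>90)&(hsv[...,2]>120),(370,234)); 
cn=max(cv2.findContours(m.astype(np.uint8),0,2)[0],key=len);(u,v),r=cv2.minEnclosingCircle(cn)
print('mat',c,(u,v,r),onplane(t,c[0],c[1],.005),'depth z',np.median(P[m],0))
g,c=blob((hsv[...,0]>45)&(hsv[...,0]<85)&(hsv[...,1]>90)&(np.mgrid[:400,:640][0]>170)&(np.mgrid[:400,:640][1]>240),(276,199))
r=cv2.minAreaRect(np.argwhere(g)[:,::-1].astype(np.float32)); b=cv2.boxPoints(r)
print('board',r,'\n',onplane(t,b[:,0],b[:,1],.03),onplane(t,*[np.array([x]) for x in r[0]],.03),'z',np.median(P[g][:,2]))
# pot by height region
for n,C,im_ in(('top',P,t),('scene',Q,s)):
    k=(abs(C[...,0]-.45)<.12)&(abs(C[...,1]-.12)<.08)&(im_['depth']>0)
    hs=C[k]
    for lo,hi in((.074,.084),(.108,.135)):
        q=hs[(hs[:,2]>lo)&(hs[:,2]<hi)]
        if len(q): print(n,lo,len(q),q.mean(0),q.min(0),q.max(0))
crop=np.hstack([cv2.resize(t['image'][160:260,180:330],None,fx=2.6,fy=2.6,interpolation=3),cv2.resize(s['image'][150:250,290:440],None,fx=2.6,fy=2.6,interpolation=3)])
cv2.imwrite('pics/crop0.png',crop[:,:,::-1])
E
python3 m.py
```

```text
mat [369.23970944 233.66464891] (369.20379638671875, 233.7298583984375, 16.314708709716797) [ 0.46351626 -0.17789034  0.005     ] depth z [ 0.46344745 -0.17773078  0.00453774]
board ((284.5, 197.5), (29.0, 29.0), 90.0) 
 [[0.61805349 0.10688296 0.03      ]
 [0.61558054 0.02283997 0.03      ]
 [0.53129501 0.02506797 0.03      ]
 [0.53377022 0.10863686 0.03      ]] [[0.57455583 0.06586379 0.03      ]] z 0.02969607714011957
top 0.074 174 [0.5500595 0.0969063 0.0793225] [0.41733681 0.06124907 0.07439447] [0.56967391 0.19839389 0.08384168]
top 0.108 48 [0.56581486 0.08543338 0.12047553] [0.56082784 0.06702682 0.11180026] [0.56988757 0.11028274 0.12568636]
scene 0.074 80 [0.54733058 0.10021357 0.08053946] [0.43254854 0.06001678 0.07411676] [0.56982447 0.19943379 0.08390245]
scene 0.108 21 [0.56694369 0.07899356 0.12021091] [0.56333328 0.06499336 0.11194153] [0.56988774 0.10314019 0.12510306]
```

View pics/crop0.png

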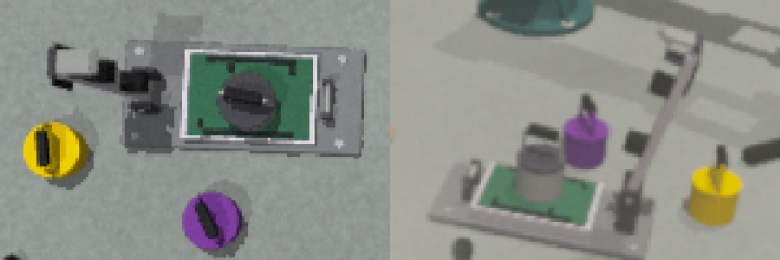

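The crop shows the chosen steel pot standing on the green board (crop 247,100), with its black grip roughly along world y. The purple and yellow ones stand on the bench beside it. Next: grip position and yaw, holder frame, bar angle and obstacles.

```bash
cat > m2.py <<'E'
from h import *
t=load('top0');s=load('scene0')
for n,f in(('top',t),('scene',s)):
    C=cloud(f); H=cv2.cvtColor(f['image'],cv2.COLOR_RGB2HSV)
    reg=(abs(C[...,0]-.57)<.06)&(abs(C[...,1]-.085)<.045)&(f['depth']>0)
    g=reg&(C[...,2]>.10)&(C[...,2]<.14); q=C[g]
    r=cv2.minAreaRect((q[:,:2]*1000).astype(np.float32)); w=np.linalg.svd(q[:,:2]-q[:,:2].mean(0))[2][0]
    print(n,'grip',len(q),q.mean(0),q[:,2].max(),r,'ang',np.degrees(np.arctan2(w[1],w[0])))
    l=reg&(C[...,2]>.072)&(C[...,2]<.088);q=C[l];print(' lid',len(q),cv2.minEnclosingCircle((q[:,:2]*1000).astype(np.float32)),np.median(q[:,2]))
    # white border of the board
    b=(H[...,1]<40)&(H[...,2]>175)&(abs(C[...,0]-.57)<.07)&(abs(C[...,1]-.06)<.1)&(abs(C[...,2]-.03)<.006)
    q=C[b];r=cv2.minAreaRect((q[:,:2]*1000).astype(np.float32));print(' border',len(q),r)
    # base plate
    b=(abs(C[...,0]-.57)<.1)&(abs(C[...,1]-.07)<.17)&(abs(C[...,2]-.012)<.004)&(f['depth']>0)
    q=C[b]; r=cv2.minAreaRect((q[:,:2]*1000).astype(np.float32));print(' base',len(q),r)
    # bar points
    b=(abs(C[...,0]-.57)<.1)&(C[...,1]>.14)&(C[...,1]<.32)&(C[...,2]>.06)&(f['depth']>0)
    q=C[b]; print(' bar',len(q),q.min(0),q.max(0),q[q[:,2].argmax()])
    for z in np.arange(.06,.32,.03):
        k=q[abs(q[:,2]-z)<.015]
        if len(k): print('   z%.2f'%z,len(k),k.mean(0).round(3),k.min(0).round(3),k.max(0).round(3))
    for nm,c in dict(reel=(386,176),big=(344,132),bottle=(291,122),purple=(261,245),yellow=(201,217)).items():
        if n=='top':
            p=C[c[1]-6:c[1]+7,c[0]-6:c[0]+7].reshape(-1,3);print(nm,np.median(p,0).round(3),p[:,2].max().round(3))
E
python3 m2.py
```

```text
top grip 78 [0.56866546 0.09159052 0.12048232] 0.12578417859407698 ((568.9210815429688, 91.95384979248047), (50.84111022949219, 12.07157039642334), 78.23902893066406) ang -102.75066257709615
 lid 302 ((569.330078125, 91.68828582763672), 30.696691513061523) 0.07969565463449224
 border 143 ((578.6445922851562, 90.27763366699219), (144.62095642089844, 99.34007263183594), 86.20320892333984)
 base 1415 ((558.4114379882812, 70.47489929199219), (338.468505859375, 167.80596923828125), 82.09211730957031)
 bar 638 [0.4976318  0.18738202 0.0600851 ] [0.61092868 0.31521324 0.28757674] [0.58845729 0.20916344 0.28757674]
   z0.06 51 [0.578 0.213 0.069] [0.498 0.191 0.06 ] [0.611 0.308 0.075]
   z0.09 111 [0.539 0.28  0.087] [0.5   0.192 0.075] [0.609 0.315 0.098]
   z0.12 36 [0.582 0.204 0.125] [0.575 0.187 0.106] [0.596 0.224 0.135]
   z0.15 96 [0.585 0.207 0.141] [0.575 0.19  0.135] [0.598 0.23  0.163]
   z0.18 11 [0.577 0.23  0.179] [0.576 0.224 0.167] [0.579 0.24  0.194]
   z0.21 77 [0.582 0.222 0.216] [0.569 0.208 0.195] [0.597 0.25  0.225]
   z0.24 59 [0.581 0.241 0.24 ] [0.569 0.212 0.225] 
[... 821 characters left out ...]
976562)
 bar 700 [0.50384011 0.18570627 0.06022466] [0.61300989 0.31201126 0.28389933] [0.59719565 0.20749364 0.28389933]
   z0.06 63 [0.592 0.214 0.069] [0.548 0.19  0.06 ] [0.613 0.309 0.075]
   z0.09 92 [0.564 0.255 0.089] [0.504 0.196 0.075] [0.613 0.312 0.105]
   z0.12 69 [0.597 0.206 0.123] [0.577 0.186 0.106] [0.603 0.222 0.134]
   z0.15 83 [0.593 0.21  0.144] [0.574 0.188 0.135] [0.602 0.228 0.163]
   z0.18 47 [0.598 0.227 0.18 ] [0.578 0.22  0.165] [0.604 0.237 0.195]
   z0.21 124 [0.596 0.225 0.215] [0.576 0.205 0.196] [0.61  0.247 0.225]
   z0.24 108 [0.596 0.236 0.244] [0.576 0.209 0.225] [0.611 0.253 0.255]
   z0.27 114 [0.592 0.232 0.273] [0.575 0.205 0.255] [0.603 0.253 0.284]
```

```bash
cat >> h.py <<'E'
def delta(o,p,yaw_y,tilt=None):
    "turn+shift (tool axes, cm) to have TCP at p, tool down, closing axis at world angle yaw_y (deg)"
    R0=rot(o['ee_rot']); a=np.radians(yaw_y)
    y=np.array([np.cos(a),np.sin(a),0]);z=np.array([0,0,-1.]);G=np.stack([np.cross(y,z),y,z],1)
    if tilt is not None: G=R.from_rotvec(tilt).as_matrix()@G
    return R.from_matrix(R0.T@G).as_rotvec().round(3),(R0.T@(np.array(p)-o['tool_pos'])*100).round(2)
E
python3 - <<'E'
from h import *
from bench import robot
o=robot.get_obs(); print(delta(o,[.40,.09,.24],-11.5))
t=load('top0'); u=np.array([227.3,320.8,318.5,228.5]);v=np.array([217,177.7,220,175.4]); print(onplane(t,u,v,.012),onplane(t,u,v,.012).mean(0))
E
```

```text
(array([-2.000e-03,  1.000e-03,  1.477e+00]), array([-35.66, -34.73,  -3.49]))
[[ 0.52419559  0.23516579  0.012     ]
 [ 0.63187166 -0.0411333   0.012     ]
 [ 0.50754274 -0.03060523  0.012     ]
 [ 0.64667515  0.23010224  0.012     ]] [0.57757128 0.09838237 0.012     ]
```

Request:
move_arm(
  deltas=[0,0,0.74,-18,-17.5,-3.5,-1,0,0,0.74,-18,-17.5,-3.5,-1,0,0,1.477,-35.7,-34.7,-3.5,-1,0,0,1.477,-35.7,-34.7,-3.5,-1,0,0,1.477,-35.7,-34.7,-3.5,-1,0,0,1.477,-35.7,-34.7,-3.5,-1,0,0,1.477,-35.7,-34.7,-3.5,-1,0,0,1.477,-35.7,-34.7,-3.5,-1],
)

```text
time: 0.9
tool_pos: [0.3528, 0.1755, 0.235]
ee_rot: [3.141, -0.0, 1.641]
wrist_force: [0.7, 0.9, -0.3]
width: 0.0942
finger_force: 0.0
```

Run:
```python
from h import *
from bench import robot
o=robot.get_obs(); print(o['time'],o['tool_pos'],o['ee_rot'],o['joint_positions'],delta(o,[.57,.09,.24],-11.5),delta(o,[.57,.09,.20],-11.5))
```

```text
0.9 [0.35282917 0.17550711 0.23503365] [ 3.14145685e+00 -1.97640043e-04  1.64100964e+00] [ 3.17317683e-01 -2.70388595e-01  1.64161673e+00  1.61621242e-04
  1.77018450e+00  2.47136408e-01] (array([ 0.   , -0.   ,  0.271]), array([-10.05,  21.06,  -0.5 ])) (array([ 0.   , -0.   ,  0.271]), array([-10.05,  21.06,   3.5 ]))
```

Request:
move_arm(
  deltas=[0,0,0.271,-7,4,-0.5,-1,0,0,0.271,-10.0,10,-0.5,-1,0,0,0.271,-10.0,21.1,-0.5,-1,0,0,0.271,-10.0,21.1,-0.5,-1,0,0,0.271,-10.0,21.1,3,-1,0,0,0.271,-10.0,21.1,5,-1,0,0,0.271,-10.0,21.1,5,-1,0,0,0.271,-10.0,21.1,5,-1],
)

```text
time: 1.7
tool_pos: [0.5698, 0.0938, 0.1846]
ee_rot: [-3.139, 0.0, 1.376]
wrist_force: [0.3, -0.0, 0.3]
width: 0.0941
finger_force: 0.0
```

Run:
```python
from h import *
from bench import robot
o=robot.get_obs(); print(o['tool_pos'],o['ee_rot'],o['qvel'].round(2),delta(o,[.57,.09,.097],-11.5))
s=snap(robot,'scene','scene1');t=snap(robot,'top','top1')
c=np.hstack([cv2.resize(t['image'][130:260,200:330],None,fx=3,fy=3,interpolation=3),cv2.resize(s['image'][120:250,290:420],None,fx=3,fy=3,interpolation=3)])
cv2.imwrite('pics/crop1.png',c[:,:,::-1])
```

```text
[0.56977932 0.09376016 0.18457157] [-3.13904194e+00  4.57241149e-04  1.37585124e+00] [ 0.01 -0.05 -0.04 -0.   -0.    0.  ] (array([-0.003,  0.   ,  0.006]), array([-0.36,  0.12,  8.76]))
```

View pics/crop1.png

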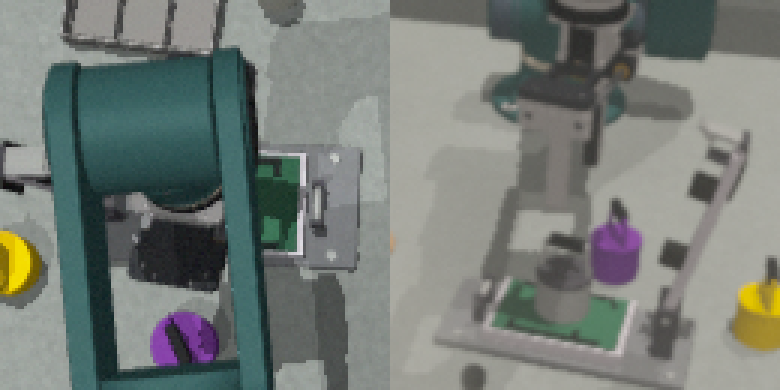

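The gripper hangs centred over the steel pot (scene crop 565,240), with the closing axis across the grip. Before going down I check that the wrist drum clears the open bar.

Run:
```python
from h import *
for f in('scene1','top1'):
    s=load(f);C=cloud(s);H=cv2.cvtColor(s['image'],cv2.COLOR_RGB2HSV)
    m=(abs(H[...,0].astype(int)-88)<12)&(H[...,1]>90)&(C[...,2]>.2)&(C[...,2]<.7)&(C[...,0]>.35)&(C[...,0]<.75)&(abs(C[...,1]-.1)<.15)
    q=C[m];print(f,len(q),q.min(0),q.max(0)); 
    for y in(.12,.14,.16,.18,.2): 
        k=q[q[:,1]>y]; 
        if len(k):print(y,len(k),k.min(0))
```

```text
scene1 314 [0.35011977 0.04019897 0.49178034] [0.61997813 0.15185076 0.5793368 ]
0.12 78 [0.41932716 0.12015381 0.50571627]
0.14 30 [0.50073852 0.14046217 0.53423209]
top1 6338 [0.35002091 0.02582194 0.41698374] [0.61031964 0.1511664  0.58184009]
0.12 1760 [0.3505605  0.12000269 0.49200184]
0.14 264 [0.43014212 0.14005745 0.5584451 ]
```

Request:
move_arm(
  deltas=[0,0,0,-0.4,0.1,3,-1,0,0,0,-0.4,0.1,6,-1,0,0,0,-0.4,0.1,7.8,-1,0,0,0,-0.4,0.1,8.7,-1,0,0,0,-0.4,0.1,8.7,-1,0,0,0,-0.4,0.1,8.7,1,0,0,0,-0.4,0.1,8.7,1,0,0,0,-0.4,0.1,8.7,1],
)

```text
time: 2.6
tool_pos: [0.5717, 0.0897, 0.0999]
ee_rot: [3.139, -0.001, 1.376]
wrist_force: [-0.1, 0.3, 0.2]
width: 0.0734
finger_force: 0.0
```

Request:
move_arm(
  deltas=[0,0,0,0,0,0,1,0,0,0,0,0,0,1,0,0,0,0,0,0,1,0,0,0,0,0,0,1],
)

```text
time: 3.0
tool_pos: [0.5708, 0.0896, 0.0981]
ee_rot: [-3.141, -0.0, 1.376]
wrist_force: [0.4, -0.2, 1.1]
width: 0.0414
finger_force: 0.0
```

Request:
move_arm(
  deltas=[0,0,0,0,0,0,1,0,0,0,0,0,0,1,0,0,0,0,0,0,1,0,0,0,0,0,0,1,0,0,0,0,0,0,1,0,0,0,0,0,0,1],
)

```text
time: 3.6
tool_pos: [0.5705, 0.0896, 0.098]
ee_rot: [-3.141, 0.0, 1.376]
wrist_force: [-2.3, -0.2, -0.7]
width: 0.0118
finger_force: 29.9
```

Request:
move_arm(
  deltas=[0,0,0,0,0,-0.5,1,0,0,0,0,0,-1.5,1,0,0,0,0,0,-3,1,0,0,0,0,0,-5,1,0,0,0,0,0,-7,1,0,0,0,0,0,-8,1,0,0,0,0,0,-8,1,0,0,0,0,0,-8,1],
)

```text
time: 4.4
tool_pos: [0.5707, 0.0896, 0.1781]
ee_rot: [-3.141, -0.0, 1.376]
wrist_force: [-0.8, -0.3, -3.4]
width: 0.0116
finger_force: 29.9
```

Run:
```python
from h import *
from bench import robot
o=robot.get_obs(); print(o['tool_pos'],o['ee_rot'],o['wrist_force'],delta(o,[.4635,-.178,.178],-11.5))
s=snap(robot,'scene','scene2')
C=cloud(s);H=cv2.cvtColor(s['image'],cv2.COLOR_RGB2HSV)
q=C[(abs(C[...,0]-.57)<.06)&(abs(C[...,1]-.09)<.05)&(C[...,2]>.085)&(C[...,2]<.16)];print('pot',len(q),q.min(0),q.max(0))
m=(H[...,0]<18)&(H[...,1]>80)&(abs(C[...,0]-.46)<.07)&(abs(C[...,1]+.18)<.07)
q=C[m];print('mat scene',len(q),cv2.minEnclosingCircle((q[:,:2]*1000).astype(np.float32)),np.median(q[:,2]))
```

```text
[0.57065852 0.08958853 0.17806565] [-3.14141641e+00 -6.28345576e-05  1.37579283e+00] [-0.78950348 -0.32044294 -3.37853612] (array([-0.   , -0.   ,  0.006]), array([-2.833e+01, -5.330e+00,  1.000e-02]))
pot 257 [0.54403549 0.05748186 0.11151287] [0.60320183 0.1182314  0.15995118]
mat scene 282 ((465.1891784667969, -182.54811096191406), 48.71143341064453) 0.00620166389305149
```

Request:
move_arm(
  deltas=[0,0,0,-1,-0.2,0,1,0,0,0,-3.5,-0.7,0,1,0,0,0,-7,-1.3,0,1,0,0,0,-11,-2.1,0,1,0,0,0,-15,-2.8,0,1,0,0,0,-19,-3.6,0,1,0,0,0,-22.5,-4.2,0,1,0,0,0,-25,-4.7,0,1],
)

```text
time: 5.25
tool_pos: [0.4742, -0.1489, 0.1772]
ee_rot: [-3.14, 0.001, 1.374]
wrist_force: [0.7, -1.2, -2.8]
width: 0.0116
finger_force: 29.9
```

Run:
```python
from h import *
from bench import robot
o=robot.get_obs(); print(o['tool_pos'],o['ee_rot'],delta(o,[.464,-.18,.178],-11.5))
```

```text
[ 0.47418977 -0.14890672  0.17718547] [-3.13959070e+00  6.12755705e-04  1.37364196e+00] (array([-0.002,  0.001,  0.004]), array([-3.25, -0.39, -0.08]))
```

Request:
move_arm(
  deltas=[0,0,0,-2,-0.3,0,1,0,0,0,-3.2,-0.5,0,1,0,0,0,-3.5,-0.6,1,1,0,0,0,-3.5,-0.6,3,1,0,0,0,-3.5,-0.6,5.5,1,0,0,0,-3.5,-0.6,7.5,1,0,0,0,-3.5,-0.6,8.7,1,0,0,0,-3.5,-0.6,9.3,1],
)

```text
time: 6.05
tool_pos: [0.4627, -0.1786, 0.0831]
ee_rot: [-3.138, -0.001, 1.377]
wrist_force: [-0.9, -1.1, -2.3]
width: 0.0115
finger_force: 29.9
```

Request:
move_arm(
  deltas=[0,0,0,0,0,0.2,1,0,0,0,0,0,0.4,1,0,0,0,0,0,0.5,1,0,0,0,0,0,0.6,1,0,0,0,0,0,0.7,1,0,0,0,0,0,0.7,1],
)

```text
time: 6.65
tool_pos: [0.4636, -0.1798, 0.0783]
ee_rot: [3.141, -0.0, 1.376]
wrist_force: [-0.7, 0.1, -2.7]
width: 0.0121
finger_force: 29.9
```

Request:
move_arm(
  deltas=[0,0,0,0,0,0.1,1,0,0,0,0,0,0.2,1,0,0,0,0,0,0.3,1,0,0,0,0,0,0.4,1,0,0,0,0,0,0.4,1],
)

```text
time: 7.15
tool_pos: [0.4634, -0.1797, 0.0739]
ee_rot: [-3.141, -0.0, 1.376]
wrist_force: [0.5, -0.1, -2.9]
width: 0.0115
finger_force: 29.9
```

Request:
move_arm(
  deltas=[0,0,0,0,0,0.1,1,0,0,0,0,0,0.1,1],
)

```text
time: 7.35
tool_pos: [0.4635, -0.1797, 0.073]
ee_rot: [-3.141, -0.0, 1.376]
wrist_force: [-0.3, 0.2, -1.4]
width: 0.0115
finger_force: 29.9
```

Contact is starting (-1.4 N). One more millimetre, then a check.

Request:
move_arm(
  deltas=[0,0,0,0,0,0.05,1,0,0,0,0,0,0.1,1,0,0,0,0,0,0.1,1],
)

```text
time: 7.65
tool_pos: [0.4637, -0.1799, 0.0729]
ee_rot: [3.141, 0.0, 1.376]
wrist_force: [-1.9, 0.8, 2.2]
width: 0.0118
finger_force: 30.0
```

Standing on the mat. I release and rise.

Request:
move_arm(
  deltas=[0,0,0,0,0,0,0.5,0,0,0,0,0,0,0,0,0,0,0,0,0,-0.5,0,0,0,0,0,0,-1,0,0,0,0,0,0,-1,0,0,0,0,0,0,-1,0,0,0,0,0,0,-1],
)

```text
time: 8.35
tool_pos: [0.4636, -0.1797, 0.0722]
ee_rot: [3.142, -0.0, 1.376]
wrist_force: [0.2, -1.1, 0.8]
width: 0.0646
finger_force: 0.0
```

Request:
move_arm(
  deltas=[0,0,0,0,0,-1,-1,0,0,0,0,0,-3,-1,0,0,0,0,0,-6,-1,0,0,0,0,0,-10,-1,0,0,0,0,0,-14,-1,0,0,0,0,0,-18,1,0,0,0,0,0,-23,1,0,0,0,0,0,-27,1],
)

```text
time: 9.15
tool_pos: [0.4634, -0.1796, 0.3461]
ee_rot: [3.138, 0.001, 1.376]
wrist_force: [0.6, 0.4, 1.6]
width: 0.0737
finger_force: 0.0
```

Run:
```python
from h import *
from bench import robot
o=robot.get_obs(); print(o['time'],o['tool_pos'],o['joint_positions'])
s=snap(robot,'scene','scene3');t=snap(robot,'top','top3')
c=np.hstack([cv2.resize(s['image'][140:260,230:360],None,fx=3,fy=3,interpolation=3),cv2.resize(s['image'][140:260,310:440],None,fx=3,fy=3,interpolation=3)])
cv2.imwrite('pics/crop3.png',c[:,:,::-1])
for n,f in(('scene',s),('top',t)):
    C=cloud(f)
    q=C[(abs(C[...,0]-.464)<.06)&(abs(C[...,1]+.18)<.06)&(C[...,2]>.03)&(C[...,2]<.11)]
    if len(q): print(n,len(q),q.min(0),q.max(0))
    q=C[(abs(C[...,0]-.58)<.04)&(C[...,1]>.17)&(C[...,1]<.30)&(C[...,2]>.06)&(C[...,2]<.3)]
    # centre line x of bar vs. height (only narrow bar)
    for z in(.1,.17,.19,.28):
        k=q[abs(q[:,2]-z)<.012]; 
        if len(k):print(n,z,len(k),k.min(0).round(3),k.max(0).round(3))
```

```text
9.15 [ 0.46343685 -0.17964045  0.34611075] [-4.84021407e-01 -1.85555787e-02  1.20266523e+00  1.58434723e-04
  1.95390453e+00 -2.89000373e-01]
scene 269 [ 0.43579118 -0.20990919  0.03000826] [ 0.4977198  -0.15060921  0.10019443]
scene 0.1 31 [0.577 0.202 0.088] [0.601 0.216 0.111]
scene 0.17 35 [0.576 0.218 0.16 ] [0.604 0.233 0.182]
scene 0.19 34 [0.576 0.222 0.178] [0.603 0.236 0.201]
scene 0.28 95 [0.575 0.205 0.269] [0.602 0.253 0.284]
top 219 [ 0.43634586 -0.19263202  0.03081445] [ 0.49248604 -0.14786284  0.0999679 ]
top 0.1 9 [0.575 0.207 0.09 ] [0.579 0.218 0.109]
top 0.17 10 [0.576 0.221 0.159] [0.58  0.233 0.177]
top 0.19 9 [0.576 0.226 0.183] [0.578 0.24  0.202]
top 0.28 195 [0.576 0.208 0.268] [0.602 0.256 0.284]
```

View pics/crop3.png

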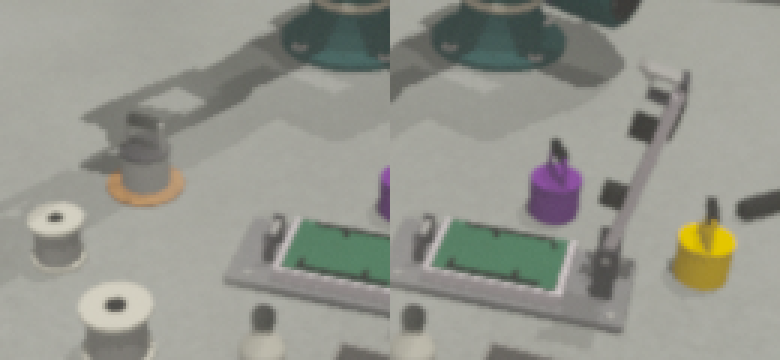

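The pot stands upright on the mat (scene crop 145,185), board is clear, and the open bar runs from its hinge (605,270) up to the jaw (665,75). Pot measured about (0.467, -0.180), within the mat. Next I go over the bar to its far side.

```bash
cat >> h.py <<'E'
e=np.array([.066,.998,0]); hinge=np.array([.587,.200,.062])
def tcp(th,w=.008,L=.175,press=0):
    d=-np.cos(th)*e+[0,0,np.sin(th)]; n=np.sin(th)*e+[0,0,np.cos(th)]
    return hinge+L*d+(.009-press)*n+w*e
E
python3 - <<'E'
from h import *
from bench import robot
o=robot.get_obs(); print(delta(o,[.593,.30,.35],-3.8)); print(tcp(1.8),tcp(1.57),tcp(0))
E
```

```text
(array([ 0.014,  0.005, -0.129]), array([49.62,  3.25, -0.1 ]))
[0.59073065 0.25641195 0.23037852] [0.5881128  0.21682692 0.23700711] [0.575978 0.033334 0.071   ]
```

Request:
move_arm(
  deltas=[0,0,-0.13,3,0.3,-1,1,0,0,-0.13,8,0.6,-1,1,0,0,-0.13,13,0.9,-1,1,0,0,-0.13,18,1.2,-1,1,0,0,-0.13,23,1.6,-1,1,0,0,-0.13,28,2,-1,1,0,0,-0.13,33,2.3,-1,1,0,0,-0.13,37,2.6,-1,1],
)

```text
time: 10.05
tool_pos: [0.5606, 0.1809, 0.3516]
ee_rot: [-3.141, -0.0, 1.507]
wrist_force: [0.1, -0.6, -0.0]
width: 0.0021
finger_force: 0.0
```

Run:
```python
from h import *
from bench import robot
o=robot.get_obs(); print(o['tool_pos'],o['ee_rot'],o['width'],delta(o,[.593,.305,.35],-3.8),delta(o,[.593,.305,.225],-3.8))
```

```text
[0.56057908 0.1809082  0.35160976] [-3.14067178e+00 -1.37179610e-04  1.50735749e+00] 0.002082331224762652 (array([-0.001, -0.   ,  0.003]), array([12.59,  2.45,  0.16])) (array([-0.001, -0.   ,  0.003]), array([12.59,  2.46, 12.66]))
```

Request:
move_arm(
  deltas=[0,0,0,4,0.8,0,1,0,0,0,8,1.6,0,1,0,0,0,12.6,2.4,0,1,0,0,0,12.6,2.4,0,1,0,0,0,12.6,2.4,3,1,0,0,0,12.6,2.4,7.5,1,0,0,0,12.6,2.4,12,1,0,0,0,12.6,2.4,12.7,1],
)

```text
time: 10.85
tool_pos: [0.5887, 0.3, 0.2157]
ee_rot: [-3.126, 0.008, 1.505]
wrist_force: [0.6, 0.2, -1.0]
width: 0.0005
finger_force: 0.0
```

Run:
```python
from h import *
from bench import robot
o=robot.get_obs(); print(o['tool_pos'],o['ee_rot'],o['width'])
for th,w,pr in((1.8,.008,0),(1.7,.008,.002),(1.55,.008,.002),(1.4,.008,.002),(1.2,.008,.002),(1.0,.008,.002),(.8,.008,.002),(.6,.008,.002),(.4,.006,.002),(.3,.004,.002),(.2,.002,.002),(.1,0,.002),(0,0,.002)): print(th,tcp(th,w,press=pr).round(4),delta(o,tcp(th,w,press=pr),-3.8))
```

```text
[0.58872525 0.3000199  0.21568618] [-3.12624501  0.0077332   1.5053611 ] 0.0004810670867374734
1.8 [0.5907 0.2564 0.2304] (array([-0.015,  0.008,  0.001]), array([-4.35,  0.46, -1.44]))
1.7 [0.5895 0.2374 0.2346] (array([-0.015,  0.008,  0.001]), array([-6.26,  0.46, -1.85]))
1.55 [0.5877 0.2113 0.2371] (array([-0.015,  0.008,  0.001]), array([-8.87,  0.45, -2.08]))
1.4 [0.586  0.1852 0.2356] (array([-0.015,  0.008,  0.001]), array([-11.49,   0.45,  -1.91]))
1.2 [0.5838 0.1512 0.2276] (array([-0.015,  0.008,  0.001]), array([-14.89,   0.46,  -1.09]))
1.0 [0.5817 0.1195 0.213 ] (array([-0.015,  0.008,  0.001]), array([-18.06,   0.48,   0.4 ]))
0.8 [0.5798 0.0913 0.1924] (array([-0.015,  0.008,  0.001]), array([-20.87,   0.51,   2.48]))
0.6 [0.5783 0.0678 0.1666] (array([-0.015,  0.008,  0.001]), array([-23.2 ,   0.55,   5.08]))
0.4 [0.5769 0.0478 0.1366] (array([-0.015,  0.008,  0.001]), array([-25.18,   0.6 ,   8.1 ]))
0.3 [0.5764 0.0392 0.1204] (array([-0.015,  0.008,  0.001]), array([-26.03,   0.62,   9.72]))
0.2 [0.5759 0.0322 0.1036] (array([-0.015,  0.008,  0.001]), array([-26.72,   0.65,  11.4 ]))
0.1 [0.5756 0.0269 0.0864] (array([-0.015,  0.008,  0.001]), array([-27.24,   0.67,  13.13]))
0 [0.5754 0.0254 0.069 ] (array([-0.015,  0.008,  0.001]), array([-27.38,   0.7 ,  14.87]))
```

Request:
move_arm(
  deltas=[0,0,0,0,0,0,1,0,0,0,-1.5,0,0,1,0,0,0,-3,0,0,1,0,0,0,-3,0,0,1,0,0,0,-3,0,0,1],
)

```text
time: 11.35
tool_pos: [0.5919, 0.2718, 0.2277]
ee_rot: [3.138, -0.002, 1.504]
wrist_force: [0.5, -0.4, 0.8]
width: 0.0001
finger_force: 0.0
```

```bash
cat > p.py <<'E'
from h import *
from bench import robot
import sys
o=robot.get_obs(); print(o['tool_pos'],o['ee_rot'],o['wrist_force'].round(1))
for a in sys.argv[1:]:
    th=float(a);w=.008 if th>.5 else .016*th; print(th,tcp(th,w,press=.002).round(3),*delta(o,tcp(th,w,press=.002),-3.8))
E
python3 p.py 1.8 1.7 1.55 1.4 1.2 1 .8 .6
```

```text
[0.59187811 0.27177974 0.22769166] [ 3.13793290e+00 -1.95173631e-03  1.50427390e+00] [ 0.5 -0.4  0.8]
1.8 [0.591 0.254 0.231] [ 0.004 -0.002 -0.   ] [-1.74 -0.01 -0.32]
1.7 [0.589 0.237 0.235] [ 0.004 -0.002 -0.   ] [-3.44 -0.01 -0.7 ]
1.55 [0.588 0.211 0.237] [ 0.004 -0.002 -0.   ] [-6.06 -0.01 -0.95]
1.4 [0.586 0.185 0.236] [ 0.004 -0.002 -0.   ] [-8.68 -0.01 -0.81]
1.2 [0.584 0.151 0.228] [ 0.004 -0.002 -0.   ] [-1.208e+01 -1.000e-02 -2.000e-02]
1.0 [0.582 0.119 0.213] [ 0.004 -0.002 -0.   ] [-1.527e+01 -1.000e-02  1.440e+00]
0.8 [0.58  0.091 0.192] [ 0.004 -0.002 -0.   ] [-18.09  -0.02   3.49]
0.6 [0.578 0.068 0.167] [ 0.004 -0.002 -0.   ] [-20.46  -0.03   6.07]
```

Request:
move_arm(
  deltas=[0,0,0,-0.9,0,0,1,0,0,0,-1.7,0,-0.1,1,0,0,0,-2.6,0,-0.2,1,0,0,0,-3.5,0,-0.3,1,0,0,0,-4.8,0,-0.4,1,0,0,0,-6.1,0,-0.5,1,0,0,0,-7.4,0,-0.5,1,0,0,0,-8.7,0,-0.5,1],
)

```text
time: 12.15
tool_pos: [0.585, 0.1842, 0.2297]
ee_rot: [-3.141, 0.0, 1.505]
wrist_force: [0.4, 2.0, -0.5]
width: 0.0009
finger_force: 0.6
```

```bash
python3 p.py 1.3 1.2 1.1 1 .9 .8 .7 .6
python3 - <<'E'
from h import *
from bench import robot
s=snap(robot,'scene','scene4')
cv2.imwrite('pics/crop4.png',cv2.resize(s['image'][120:250,290:440],None,fx=3,fy=3,interpolation=3)[:,:,::-1])
E
```

```text
[0.58497191 0.18422359 0.22969957] [-3.14057763e+00  2.44707022e-04  1.50540321e+00] [ 0.4  2.  -0.5]
1.3 [0.585 0.168 0.232] [-0.001  0.     0.001] [-1.62  0.1  -0.28]
1.2 [0.584 0.151 0.228] [-0.001  0.     0.001] [-3.3   0.1   0.21]
1.1 [0.583 0.135 0.221] [-0.001  0.     0.001] [-4.93  0.1   0.86]
1.0 [0.582 0.119 0.213] [-0.001  0.     0.001] [-6.48  0.1   1.67]
0.9 [0.581 0.105 0.203] [-0.001  0.     0.001] [-7.94  0.1   2.63]
0.8 [0.58  0.091 0.192] [-0.001  0.     0.001] [-9.3   0.1   3.73]
0.7 [0.579 0.079 0.18 ] [-0.001  0.     0.001] [-10.55   0.1    4.96]
0.6 [0.578 0.068 0.167] [-0.001  0.     0.001] [-11.66   0.1    6.31]
```

View pics/crop4.png

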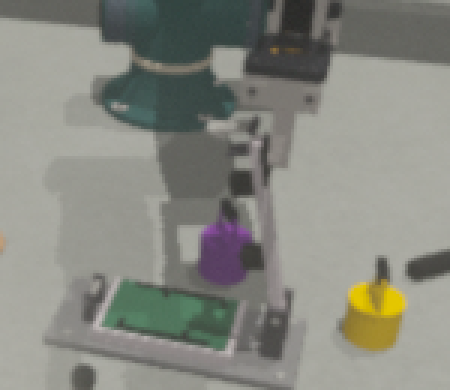

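The bar (crop 265,150 to 275,320) now leans towards the board, with the fingers behind it at (283,150). The push force is 2 N, as expected, so I carry on along the arc.

Request:
move_arm(
  deltas=[0,0,0,-1.6,0.1,0,1,0,0,0,-3.3,0.1,0.2,1,0,0,0,-4.9,0.1,0.9,1,0,0,0,-6.5,0.1,1.7,1,0,0,0,-7.9,0.1,2.6,1,0,0,0,-9.3,0.1,3.7,1,0,0,0,-10.5,0.1,5,1,0,0,0,-11.6,0.1,6.3,1],
)

```text
time: 13.0
tool_pos: [0.5785, 0.0684, 0.1659]
ee_rot: [-3.141, 0.0, 1.505]
wrist_force: [-0.5, 1.0, 1.8]
width: 0.0004
finger_force: 0.3
```

```bash
python3 p.py .5 .4 .35 .3 .25 .2 .15 .1 0
```

```text
[0.57852852 0.06844251 0.16588771] [-3.14124285e+00  4.61503647e-04  1.50538089e+00] [-0.5  1.   1.8]
0.5 [0.578 0.058 0.152] [-0.     0.     0.001] [-1.04 -0.02  1.39]
0.4 [0.577 0.048 0.137] [-0.     0.     0.001] [-2.02 -0.02  2.93]
0.35 [0.577 0.044 0.129] [-0.     0.     0.001] [-2.46 -0.02  3.73]
0.3 [0.576 0.04  0.12 ] [-0.     0.     0.001] [-2.85 -0.02  4.55]
0.25 [0.576 0.036 0.112] [-0.     0.     0.001] [-3.2  -0.02  5.38]
0.2 [0.576 0.033 0.104] [-0.     0.     0.001] [-3.51 -0.02  6.23]
0.15 [0.576 0.031 0.095] [-0.     0.     0.001] [-3.78 -0.02  7.08]
0.1 [0.576 0.029 0.086] [-0.     0.     0.001] [-4.   -0.02  7.95]
0.0 [0.575 0.025 0.069] [-0.     0.     0.001] [-4.32 -0.02  9.69]
```

Request:
move_arm(
  deltas=[0,0,0,-1,0,1.4,1,0,0,0,-2,0,2.9,1,0,0,0,-2.5,0,3.7,1,0,0,0,-2.9,0,4.5,1,0,0,0,-3.2,0,5.4,1,0,0,0,-3.5,0,6.2,1,0,0,0,-3.8,0,6.8,1,0,0,0,-3.9,0,7.2,1],
)

```text
time: 13.8
tool_pos: [0.5762, 0.0308, 0.0947]
ee_rot: [-3.141, -0.0, 1.506]
wrist_force: [-0.4, 0.8, 0.3]
width: 0.0006
finger_force: 0.2
```

Request:
move_arm(
  deltas=[0,0,0,-0.1,0,0.2,1,0,0,0,-0.2,0,0.4,1,0,0,0,-0.2,0,0.6,1,0,0,0,-0.2,0,0.6,1],
)

```text
time: 14.2
tool_pos: [0.5762, 0.0288, 0.0891]
ee_rot: [3.141, 0.0, 1.506]
wrist_force: [0.8, -0.4, -0.5]
width: 0.0002
finger_force: 0.0
```

Request:
move_arm(
  deltas=[0,0,0,-0.05,0,0.2,1,0,0,0,-0.1,0,0.4,1,0,0,0,-0.1,0,0.5,1,0,0,0,-0.1,0,0.5,1],
)

```text
time: 14.6
tool_pos: [0.5759, 0.0279, 0.084]
ee_rot: [-3.141, 0.0, 1.506]
wrist_force: [0.8, 0.5, -0.4]
width: 0.0004
finger_force: 0.0
```

Request:
move_arm(
  deltas=[0,0,0,0,0,0.2,1,0,0,0,0,0,0.3,1,0,0,0,-0.1,0,0.3,1],
)

```text
time: 14.9
tool_pos: [0.5758, 0.027, 0.081]
ee_rot: [-3.141, -0.0, 1.506]
wrist_force: [-0.5, 0.7, 0.1]
width: 0.0008
finger_force: 0.0
```

No force yet. I look at where the bar is.

Run:
```python
from h import *
from bench import robot
s=snap(robot,'scene','scene5');t=snap(robot,'top','top5')
c=s['image'][170:260,290:420]
cv2.imwrite('pics/crop5.png',cv2.resize(c,None,fx=6,fy=6,interpolation=3)[:,:,::-1])
C=cloud(s);m=(abs(C[...,0]-.58)<.02)&(C[...,2]>.04)&(C[...,2]<.2)
q=C[m]
for y in np.arange(-.03,.24,.015):
    k=q[abs(q[:,1]-y)<.007]
    if len(k):print(round(y,3),len(k),k[:,2].min().round(4),k[:,2].max().round(4))
```

```text
-0.015 19 0.0441 0.0783
0.0 42 0.0407 0.0798
0.015 68 0.0456 0.1327
0.03 84 0.0659 0.1355
0.045 56 0.0424 0.1831
0.06 60 0.042 0.1985
0.075 35 0.0637 0.0781
0.09 31 0.0643 0.0763
0.105 32 0.0614 0.0755
0.12 34 0.0404 0.0748
0.135 53 0.0406 0.0748
0.15 40 0.0424 0.0732
0.165 33 0.0591 0.0738
0.18 33 0.0586 0.0727
0.195 29 0.0674 0.0767
0.21 29 0.0511 0.0768
```

View pics/crop5.png

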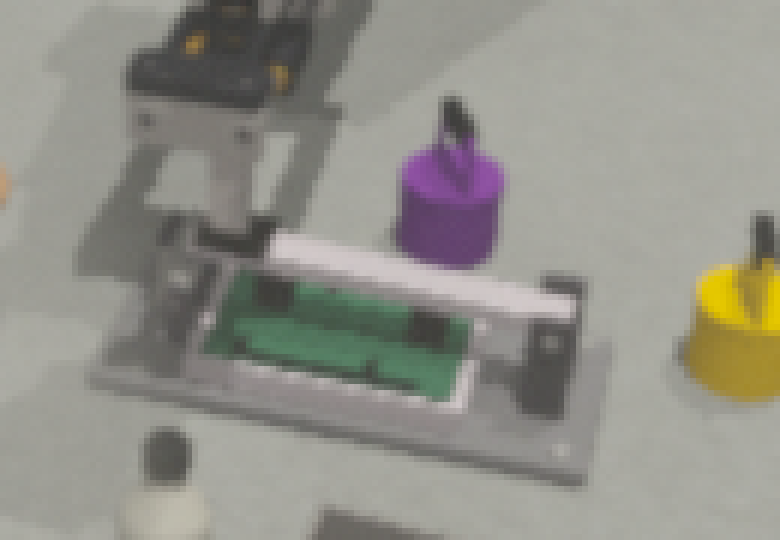

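The bar lies almost level (from 575,300 to 270,240), with the pad right under the fingers (225,240) and the jaw at the posts (180,270). Now I press.

Request:
move_arm(
  deltas=[0,0,0,0,0,0.15,1,0,0,0,0,0,0.3,1,0,0,0,0,0,0.4,1,0,0,0,0,0,0.4,1],
)

```text
time: 15.4
tool_pos: [0.5762, 0.0267, 0.0793]
ee_rot: [3.14, 0.0, 1.506]
wrist_force: [-3.2, -0.4, 7.7]
width: 0.0004
finger_force: 3.9
```

Request:
move_arm(
  deltas=[0,0,0,0,0,0.1,1,0,0,0,0,0,0.2,1,0,0,0,0,0,0.2,1],
)

```text
time: 15.7
tool_pos: [0.5763, 0.0267, 0.079]
ee_rot: [3.14, 0.0, 1.506]
wrist_force: [-5.9, -0.6, 13.6]
width: 0.0005
finger_force: 6.9
```

Request:
move_arm(
  deltas=[0,0,0,0,0,0.1,1,0,0,0,0,0,0.2,1,0,0,0,0,0,0.2,1],
)

```text
time: 16.0
tool_pos: [0.5763, 0.0267, 0.0789]
ee_rot: [3.139, 0.001, 1.506]
wrist_force: [-8.1, 0.4, 20.0]
width: 0.0008
finger_force: 10.0
```

Run:
```python
from h import *
from bench import robot
o=robot.get_obs();print(o['tool_pos'],o['wrist_force'],o['wrist_torque'],o['joint_torque'].round(1))
s=snap(robot,'scene','scene6');t=snap(robot,'top','top6')
c=np.hstack([cv2.resize(s['image'][185:240,305:360],None,fx=7,fy=7,interpolation=3),cv2.resize(t['image'][160:215,265:320],None,fx=7,fy=7,interpolation=3)])
cv2.imwrite('pics/crop6.png',c[:,:,::-1])
for f in(s,t):
    C=cloud(f);q=C[(abs(C[...,0]-.58)<.04)&(C[...,2]>.055)&(C[...,2]<.1)]
    for y in(-.02,-.01,0,.01,.02,.07,.1,.13,.16):
        k=q[abs(q[:,1]-y)<.006]
        if len(k):print(y,len(k),k[:,2].max().round(4),k[:,0].min().round(4),k[:,0].max().round(4),np.percentile(k[:,2],[20,50,80]).round(4))
```

```text
[0.5763279  0.02666793 0.0788611 ] [-8.10555286  0.44126305 19.99980316] [-0.17689171  1.80941821 -0.05922136] [ -0.1 -26.5 -23.5   0.4  -3.   -0. ]
-0.01 24 0.0785 0.5608 0.5859 [0.0637 0.0753 0.0766]
0 8 0.078 0.5638 0.5855 [0.0718 0.0753 0.0769]
0.01 26 0.0984 0.567 0.5932 [0.0686 0.0789 0.0811]
0.02 36 0.0998 0.5814 0.5949 [0.0692 0.0813 0.0944]
0.07 28 0.0782 0.5655 0.5902 [0.0694 0.0737 0.0754]
0.1 27 0.0751 0.5672 0.5934 [0.0693 0.0722 0.0745]
0.13 31 0.0768 0.5694 0.5943 [0.0639 0.0701 0.0724]
0.16 29 0.072 0.5724 0.5965 [0.0655 0.0701 0.0712]
-0.01 6 0.077 0.5587 0.5719 [0.0749 0.0752 0.0761]
0 7 0.077 0.5587 0.5719 [0.0727 0.0749 0.076 ]
0.1 10 0.0778 0.5663 0.5784 [0.0692 0.0722 0.0747]
0.13 8 0.077 0.5712 0.5906 [0.0697 0.0713 0.0726]
0.16 41 0.076 0.5715 0.5947 [0.0681 0.0701 0.0716]
```

View pics/crop6.png

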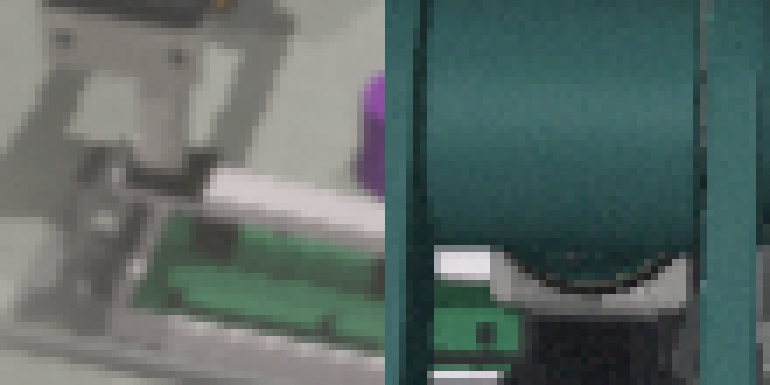

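The fingers press the pad (165,180), and the bar is about 8 mm above closed, with the jaw riding on the pin. I keep pressing in small steps, easing the sideways load.

Request:
move_arm(
  deltas=[0,0,0,0,-0.1,0.1,1,0,0,0,0,-0.2,0.2,1,0,0,0,0,-0.2,0.2,1],
)

```text
time: 16.4
tool_pos: [0.5763, 0.0266, 0.0786]
ee_rot: [3.133, 0.001, 1.506]
wrist_force: [-7.5, -0.6, 23.7]
width: 0.0005
finger_force: 11.5
```

Request:
move_arm(
  deltas=[0,0,0,0,-0.1,0.15,1,0,0,0,0,-0.1,0.3,1,0,0,0,0,-0.1,0.3,1],
)

```text
time: 16.7
tool_pos: [0.5748, 0.0269, 0.0709]
ee_rot: [3.136, 0.0, 1.506]
wrist_force: [-1.7, -0.5, 15.4]
width: 0.0005
finger_force: 7.5
```

TCP z is 0.0709, which is the closed pad height, so it snapped. I lift off and verify.

Request:
move_arm(
  deltas=[0,0,0,0,0,0.2,1,0,0,0,0,0,0.2,1,0,0,0,0,0,-0.3,1,0,0,0,0,0,-1,1,0,0,0,0,0,-4,1,0,0,0,0,0,-9,1,0,0,0,0,0,-14,1,0,0,0,0,0,-19,1],
)

```text
time: 17.5
tool_pos: [0.5723, 0.0272, 0.2588]
ee_rot: [-3.139, -0.0, 1.506]
wrist_force: [1.0, 0.1, 0.1]
width: 0.0004
finger_force: 0.0
```

Request:
move_arm(
  deltas=[0,0,0,5,-5,-2,1,0,0,0,10,-10,-2,1,0,0,0,15,-15,-2,1,0,0,0,20,-20,-2,1,0,0,0,23,-20,-2,1,0,0,0,25,-20,-2,1,0,0,0,25,-20,-2,1,0,0,0,25,-20,-2,1],
)

```text
time: 18.3
tool_pos: [0.3878, 0.292, 0.2772]
ee_rot: [-3.139, 0.0, 1.511]
wrist_force: [0.5, -0.4, -0.3]
width: 0.0004
finger_force: 0.0
```

Run:
```python
from h import *
from bench import robot
o=robot.get_obs();print(o['time'],o['tool_pos'],o['wrist_force'])
s=snap(robot,'scene','scene7');t=snap(robot,'top','top7')
c=np.hstack([cv2.resize(s['image'][170:250,240:345],None,fx=3.7,fy=4,interpolation=3),cv2.resize(t['image'][160:240,220:325],None,fx=3.7,fy=4,interpolation=3)])
cv2.imwrite('pics/crop7.png',c[:,:,::-1])
for f in(s,t):
    C=cloud(f);q=C[(abs(C[...,0]-.58)<.03)&(C[...,2]>.055)&(C[...,2]<.1)]
    for y in(-.01,0.01,.03,.07,.1,.16):
        k=q[abs(q[:,1]-y)<.006]
        if len(k):print(y,len(k),np.percentile(k[:,2],[50,80,95]).round(4))
    q=C[(abs(C[...,0]-.464)<.06)&(abs(C[...,1]+.18)<.06)&(C[...,2]>.03)&(C[...,2]<.11)];print('pot',q.min(0),q.max(0))
```

```text
18.3 [0.38777516 0.29202684 0.27721912] [ 0.54458197 -0.35085273 -0.26111946]
-0.01 20 [0.0663 0.068  0.0689]
0.01 29 [0.0714 0.0722 0.0738]
0.03 35 [0.0719 0.073  0.0743]
0.07 28 [0.0676 0.069  0.07  ]
0.1 29 [0.0688 0.0702 0.071 ]
0.16 29 [0.0684 0.0697 0.0714]
pot [ 0.43803894 -0.21188717  0.03006645] [ 0.4978168  -0.14999173  0.09956531]
-0.01 20 [0.0666 0.0684 0.0716]
0.01 38 [0.0699 0.0721 0.0737]
0.03 57 [0.0709 0.0724 0.0737]
0.07 37 [0.0676 0.0703 0.0718]
0.1 36 [0.068  0.0695 0.071 ]
0.16 39 [0.0683 0.0699 0.0715]
pot [ 0.43304614 -0.20912977  0.03029852] [ 0.4926765  -0.14754251  0.1025171 ]
```

View pics/crop7.png

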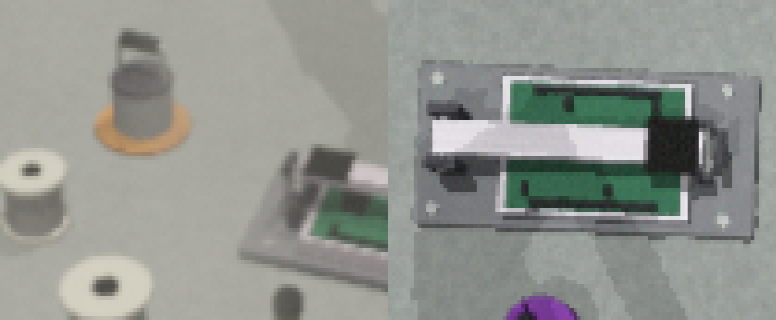

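The pot is upright on the mat (142,110). The bar lies level over the board, with its top at 68 mm all along and the pad at 71 mm (top crop 672,145), and the jaw is at the pin (710,150). The arm is clear, so I hand in.

```bash
python3 -c "
from bench import robot
print(robot.close_job())"
```

```text
the job is handed in; nothing more can be done
None
```

The flux pot stands upright on the cork mat and the hold-down bar is closed: it lies level at its closed height (pad at 71 mm) after giving way under about 24 N. I handed the job in at about 18 s with the arm clear; I saw nothing else disturbed, but did not re-measure the other items.

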